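Find the loose hold-down bolt of the microscope platform and hold its cap open

ROBOT

A 7-joint arm with a two-finger parallel gripper is mounted at the origin on the work surface. World frame = base frame: x ahead of the robot, y to its left, z up, the work surface at z = 0. Lengths are in m, angles in rad, forces in N, time in s.
With the tool pointing down it reaches from about 0.425 to 0.95 m from the base axis. Payload 16.7 kg.
Tool frame: the origin (TCP) lies on the centre line of the jaws, within the pads' length; the fingertips stand 8 mm ahead of it and the grasp point (between the pads) lies 11 mm behind it (robot.tip_reach is the distance from the TCP to the fingertips, in m); z points along the fingers, y is the line along which they close (so a half turn about z gives the same grasp; the last joint's range is limited). The gripper opens to 94 mm and grips with 3 to 60 N. Pads are 16 mm wide; open, the fingers measure 119 mm over their backs; the gripper's body (75 mm by 177 mm) begins 78 mm behind the grasp point.
Start: joints at [1.089, 0.426, 0.074, 1.606, -0.034, 1.111, -0.067], TCP at [0.22, -0.638, 0.213] pointing down, gripper open.
Joint ranges: [-2.85, 2.85], [-0.5, 2.14], [-1.23, 1.37], [0.21, 2.46], [-1.02, 4.16], [0.16, 2.05], [-2.73, 2.73]. Speed limits (rad/s): [1.89, 1.89, 2.39, 2.39, 3.01, 3.01, 3.01].

INTERFACE

Orientations are given as a rotation vector (axis times angle).
In Python, from station import robot, claw, read_state, optics, order gives the robot as it stands. The module is installed in compiled form; this text tells all that it offers. Calls block until the motion is done:
- robot.move_ptp(position, orientation): joint-space move of the TCP to a pose.
- robot.move_straight(position, attitude=None, speed=0.15, stop_force=None): straight line of the TCP; attitude=None keeps the orientation; speed is the mean speed in m/s. With stop_force (N) it stops when the force on the tool has changed by that much, and returns True; else False.
- robot.move_j(angles): joint-space move.
- claw.command_gripper(opening, grip_force=None): opening from 0.0 (shut) to 1.0 (fully open); grip_force is the grip in N (None keeps the last); returns when the fingers have stopped.
- robot.dwell(seconds).
- robot.solve_ik(position, orientation): joint angles nearest the present ones, or None.
- read_state(): the state.
- optics.capture(name): name is "scene" or "side" or "wrist"; returns the picture (420x560x3 uint8, blue, green, red); there is no depth.
- optics.camera_model(name): a dict with "K" (3x3 intrinsics, pixels), "k1" (the pictures are not rectified: a ray, as slopes to the right and down, at radius r is drawn at 1 + k1 r^2 times it, then the intrinsics apply), "position" and "rotation" of the camera in the world; the wrist camera has in their place "hand_eye" (4x4, takes a point from camera to tool coordinates, whose origin is the TCP and whose axes are the flange's). Camera axes: x right, y up, looking along -z (the intrinsics and any distortion apply to the point x, -y, -z); pixel columns grow to the right and rows downward; lengths in m; the calibration is good to about 2 mm. A picture is of the moment at which its call begins: read the wrist's pose just before it. camera_model takes no time and is no camera call.
A pose or a line that the arm cannot do raises robot.IKError and nothing moves.
- order.hand_in(): hands the job in; it is judged then, once.
The state is a dict: "clock": time; "qpos": joint angles; "qd": joint speeds; "joint_torque": joint torques, N m; "tcp_pos": TCP position; "orientation": TCP orientation; "ft_force": force on the tool from outside, world axes, zero at the start; "moment": the same for the moment, N m; "grip_width": opening from 0.0 (shut) to 1.0 (fully open); "gripper_force": force on a finger pad.
Only numpy, scipy, OpenCV 4.12 (cv2) and the standard library are available. Lean on these libraries where they do the work, as an engineer would, in place of code of your own. Each camera call takes 0.05 s, during which the arm holds its last target. There are 200 camera calls.

TASK

One of the three capped hold-down bolts of the microscope's air platform has worked loose. First make the air safe: turn the regulator knob until its pointer is at the black triangle, then slide the fork lock fully home over it; then tap the closed bolt caps from above to find the bolt that gives and drops, lift that bolt's cap by its tab and finish while holding it well open, about 60 degrees or more, so that I can get a spanner on the bolt. Leave the other two caps shut, do not draw the dropped bolt up again, and leave everything else lying around where it is.

Things in the scene. Friction and masses are not known exactly. Their poses are not given: they have to be found in the camera images.
- platform: Fixed vibration-isolation platform of a microscope: aluminium top plate 220 (x) by 360 (y) mm, its top face 75 mm above the bench. Origin: centre of its underside, on the bench; x away from the robot, y left at yaw 0. On it three hold-down bolts with black hinged caps (a front left, b front right, c rear middle), each on a rubber bush 38 mm wide, 14 mm high.
- bolt_a (a joint): How far the front left bolt, with washer and cap, has sunk into its bush, m: 0 at the start. One of the three (varies) has lost its nut: pushed on its closed cap it resists with 6 N of friction, drops 5 mm (0.005) and stays down; pulled up by over 6 N it rises again. The two others are tight and do not give. They look alike: a firm tap of about 10 N tells.
- bolt_a_top (a point): Centre of the flat top of the front left bolt's closed cap, where to tap: 111 mm above the bench, less when sunk. Moves with the bolt, not with the opening cap. Its -x axis points to the cap's tab, z up. The hinge line runs along this y, through the point 24 mm along +x and 14 mm below. Opening by q puts the tab's grip point 60 mm from there along (-cos q, 0, sin q) in this frame.
- cap_a (a joint): Opening angle of the front left bolt's cap, rad: 0 shut, 1.75 fully open. A black plastic cup 40 mm across, 16 mm high, over the hex head, hinged on the side opposite its tab; it swings up and over the hinge. A spring shuts it when let go (0.6 N at the tab when shut, 1.2 N at 1 rad).
- cap_a_tab (a point): Grip point in the tab of the front left cap. The tab is a flat lip 14 mm wide (y), 6 mm thick, sticking 22 mm out of the cup; the point lies 16 mm out of the cup, 6 mm short of the tab's end, in mid thickness, 23 mm above the plate (18 once sunk). Shut: -x outward along the tab, y across it and along the hinge, z up. Free space below: can be pinched across its width from above.
- bolt_b (a joint): How far the front right bolt, with washer and cap, has sunk into its bush, m: 0 at the start. Works just as that of bolt a.
- bolt_b_top (a point): Centre of the flat top of the front right bolt's closed cap, where to tap: 111 mm above the bench, less when sunk. Works just as that of bolt a.
- cap_b (a joint): Opening angle of the front right bolt's cap, rad: 0 shut, 1.75 fully open. Works just as that of bolt a.
- cap_b_tab (a point): Grip point in the tab of the front right cap. Works just as that of bolt a.
- bolt_c (a joint): How far the rear middle bolt, with washer and cap, has sunk into its bush, m: 0 at the start. Works just as that of bolt a.
- bolt_c_top (a point): Centre of the flat top of the rear middle bolt's closed cap, where to tap: 111 mm above the bench, less when sunk. Works just as that of bolt a.
- cap_c (a joint): Opening angle of the rear middle bolt's cap, rad: 0 shut, 1.75 fully open. Works just as that of bolt a.
- cap_c_tab (a point): Grip point in the tab of the rear middle cap. Works just as that of bolt a.
- knob (a joint): Angle of the regulator knob on the air control unit (fixed grey box, 110 by 200 mm, top face 50 mm above the bench, gauge on its front), rad, 0 to 2.6, growing clockwise from above. At 1.5 the pointer is exactly at the mark, a black triangle beside the knob towards the lock; it starts anticlockwise of it. Friction 0.06 N m; stays where left.
- knob_grip (a point): Point on the knob's axis, 78 mm above the bench, in its upright bar grip: 10 mm thick (x), 42 mm long (y), top 87 mm above the bench, standing on a 50 mm disc whose top is 57 mm above the bench. +y points along the bar to the pointer end, which has a white line on top. Turns with the knob.
- lock (a joint): Travel of the steel fork lock, m: 0 drawn back, 0.055 fully home at its stop. It slides between rails straight towards the knob. Home, its two prongs (slot 16 mm wide) stand either side of the knob's bar; they run against the bar if it is over about 0.14 rad off the mark. Friction 1.5 N; stays where left.
- lock_grip (a point): Grip point in the lock's upright tab, 84 mm above the bench: 14 mm (x) by 22 mm (y) in plan, top 92 mm above the bench, rising from the lock plate and rails whose tops are 62 mm above the bench. Moves with the lock, which slides along its -y to go home; x away from the robot, z up.
- objective: Bystander: microscope objective in a clear canister, 37 mm across, 58 mm high, on the platform's left rear. Origin at the centre of its underside. Loose.
- mailer: Bystander: white slide mailer, 34 by 88 by 16 mm, lying on the platform's right rear. Origin at the centre of its underside. Loose.
- spanner: Bystander: steel spanner, 190 mm long, lying on the bench to the left of the platform. Loose.
- oil: Bystander: small amber immersion-oil bottle, 28 mm across, 62 mm high, between unit and platform, nearer the robot. Origin at the centre of its underside. Loose.
- jar: Bystander: sample jar with a yellow lid, 48 mm across, 62 mm high, behind. Origin at the centre of its underside. Loose.
- dish: Bystander: clear covered culture dish, 93 mm across, 17 mm high, behind the control unit. Origin at the centre of its underside. Loose.

How it is judged:
On the way, in this order (a step that is already met when the one before it is completed fails the run):
1. the knob points at the mark while the lock is still drawn back (value of joint knob between 1.38 and 1.62 rad and value of joint lock below 0.02 m), for 0.2 s.
2. the lock is home over the knob, which is still at the mark (value of joint knob between 1.38 and 1.62 rad and value of joint lock above 0.049 m), for 0.2 s.
3. the loose bolt has been tapped down, its cap still shut (((value of joint bolt_a above 0.0025 m and value of joint cap_a below 0.15 rad) or (value of joint bolt_b above 0.0025 m and value of joint cap_b below 0.15 rad) or (value of joint bolt_c above 0.0025 m and value of joint cap_c below 0.15 rad))), for 0.1 s.
At the end, for the whole second after the job is handed in: The knob is within 0.12 rad of the mark and the lock within 6 mm of fully home; the cap of the bolt that dropped (and is still down by at least 2.5 mm) is open by at least 0.87 rad (50 degrees), steady and borne by the gripper's fingers; the other two caps are shut (under 0.15 rad) (all of step 2 and ((value of joint bolt_a above 0.0025 m and value of joint cap_a above 0.87 rad and velocity of joint cap_a between -0.2 and 0.2 rad/s and contact force between the fingers and cap_a above 0.3 N and value of joint each of cap_b, cap_c below 0.15 rad) or (value of joint bolt_b above 0.0025 m and value of joint cap_b above 0.87 rad and velocity of joint cap_b between -0.2 and 0.2 rad/s and contact force between the fingers and cap_b above 0.3 N and value of joint each of cap_a, cap_c below 0.15 rad) or (value of joint bolt_c above 0.0025 m and value of joint cap_c above 0.87 rad and velocity of joint cap_c between -0.2 and 0.2 rad/s and contact force between the fingers and cap_c above 0.3 N and value of joint each of cap_a, cap_b below 0.15 rad))); the arm keeps its last pose, push and grip.
It fails at once if the cap of a bolt that has not been found loose (not dropped by 2 mm) is opened by more than 0.3 rad ((value of joint cap_a above 0.3 rad and value of joint bolt_a below 0.002 m) or (value of joint cap_b above 0.3 rad and value of joint bolt_b below 0.002 m) or (value of joint cap_c above 0.3 rad and value of joint bolt_c below 0.002 m)).
It fails at once if a bystander is moved by more than 30 mm (distance of any of objective, mailer, spanner, oil, jar, dish from where it was at the start of the episode above 0.03 m).
It also fails if it takes over 64 s, if anything falls off the work surface, if the arm or the gripper's body presses on something with over 40 N, if the wrist force passes 120 N, or if a joint passes its speed limit or range.

## Working session

There is one attempt and no reset: what is moved stays moved. The work goes in short steps, each a Python script; the robot and the scene stay as the last script left them, time stands still between calls to the robot, and variables do not carry over. Pictures are saved under pics/ and viewed, at most 10 in all, crops included, and the job is handed in when it is done.

```bash
mkdir -p pics; ls
python3 - <<'E'
from station import robot, claw, read_state, optics, order
import cv2,numpy as np
a=optics.capture("scene");b=optics.capture("side")
cv2.imwrite("pics/scene.png",a);cv2.imwrite("pics/side.png",b)
for n in("scene","side","wrist"):print(n,optics.camera_model(n))
s=read_state();print(s["clock"],s["tcp_pos"],s["orientation"],robot.tip_reach)
E
```

```text
pics
scene {'K': array([[386.91168769,   0.        , 277.21676233],
       [  0.        , 386.91168769, 205.91451348],
       [  0.        ,   0.        ,   1.        ]]), 'k1': -0.036540086609824725, 'position': array([1.16941433, 0.36227417, 0.95283915]), 'rotation': array([0.37607871, 0.69134483, 2.00136568])}
side {'K': array([[381.42208707,   0.        , 281.32931687],
       [  0.        , 381.42208707, 215.99349125],
       [  0.        ,   0.        ,   1.        ]]), 'k1': 0.016913539797374928, 'position': array([ 0.5271115 , -0.78647872,  0.58083038]), 'rotation': array([ 1.05182402, -0.01485175, -0.06157123])}
wrist {'K': array([[318.83023398,   0.        , 280.07710086],
       [  0.        , 318.83023398, 208.65651314],
       [  0.        ,   0.        ,   1.        ]]), 'k1': 0.017823978385319364, 'hand_eye': array([[-5.35018036e-04,  9.69532752e-01,  2.44961132e-01,
         7.10107865e-02],
       [ 9.99999809e-01,  4.42984928e-04,  4.30801148e-04,
         1.35089078e-04],
       [ 3.09161733e-04,  2.44961316e-01, -9.69532804e-01,
        -1.71469155e-01],
       [ 0.00000000e+00,  0.00000000e+00,  0.00000000e+00,
         1.00000000e+00]])}
0.1 [ 0.21973014 -0.63783595  0.21286088] [-3.09737967e+00 -5.18570609e-01  4.07166367e-04] 0.008
```

View pics/scene.png

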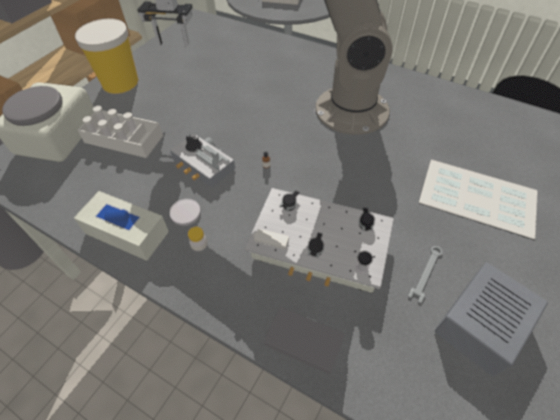

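View pics/side.png

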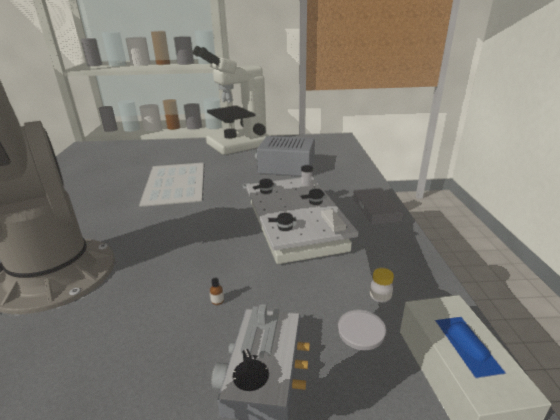

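The scene view shows the control unit near (205,155) and the platform around (325,235). In the side view the knob is at (250,372), the lock tab at about (263,315), cap a at (265,186), cap b at (285,221) and cap c at (316,197).

```bash
cat > h.py <<'E'
from station import robot, claw, read_state, optics, order
import cv2,numpy as np
from scipy.spatial.transform import Rotation as R
def cam(n,s=None):
    m=optics.camera_model(n)
    if n=="wrist":
        s=s or read_state();T=np.eye(4);T[:3,:3]=R.from_rotvec(s["orientation"]).as_matrix();T[:3,3]=s["tcp_pos"]
        W=T@m["hand_eye"];return m["K"],m["k1"],W[:3,3],W[:3,:3]
    return m["K"],m["k1"],m["position"],R.from_rotvec(m["rotation"]).as_matrix()
def ray(c,uv):
    K,k1,p,M=c;d=cv2.undistortPoints(np.array([[uv]],float),K,np.array([k1,0,0,0]))[0,0]
    return M@np.array([d[0],-d[1],-1.])
def at(c,uv,z):
    r=ray(c,uv);return c[2]+r*(z-c[2][2])/r[2]
def proj(c,P):
    K,k1,p,M=c;q=M.T@(np.asarray(P)-p);x=np.array([q[0],-q[1]])/-q[2];x*=1+k1*(x@x)
    return K[:2,:2]@x+K[:2,2]
def tool(yaw): # tool down; tool y axis at world angle yaw
    y=np.array([np.cos(yaw),np.sin(yaw),0]);z=np.array([0,0,-1.]);x=np.cross(y,z)
    return R.from_matrix(np.c_[x,y,z]).as_rotvec()
def shot(name,cn="wrist"):
    s=read_state();im=optics.capture(cn);cv2.imwrite(f"pics/{name}.png",im);c=cam(cn,s);np.savez(f"pics/{name}.npz",*c);return im,c
def load(name):
    z=np.load(f"pics/{name}.npz");return z["arr_0"],float(z["arr_1"]),z["arr_2"],z["arr_3"]
E
python3 - <<'E'
from h import *
s=cam("side");w=cam("scene")
for n,uv,z in(("knob",(250,372),.08),("lock",(263,315),.09),("a",(265,184),.111),("b",(285,218),.111),("c",(316,194),.111),("oil",(216,283),.06),("oilS",(216,302),0)):print(n,at(s,uv,z))
for n,uv,z in(("knob",(191,144),.08),("a",(367,217),.111),("b",(289,199),.111),("c",(317,243),.111),("oil",(266,155),.06)):print("sc",n,at(w,uv,z))
M=R.from_rotvec(read_state()["orientation"]).as_matrix();print(M.round(2))
E
```

```text
knob [ 0.49299244 -0.39086478  0.08      ]
lock [ 0.51519344 -0.28095165  0.09      ]
a [0.5300935 0.2267957 0.111    ]
b [0.5750727  0.02422277 0.111     ]
c [0.66880029 0.1483206  0.111     ]
oil [ 0.4167971  -0.14867846  0.06      ]
oilS [ 0.41001303 -0.14048463  0.        ]
sc knob [ 0.51270783 -0.36065684  0.08      ]
sc a [0.53106783 0.25435897 0.111     ]
sc b [0.57925394 0.04232462 0.111     ]
sc c [0.66997367 0.17425067 0.111     ]
sc oil [ 0.42026654 -0.13049781  0.06      ]
[[ 0.95  0.33 -0.  ]
 [ 0.33 -0.95  0.  ]
 [-0.   -0.   -1.  ]]
```

Run:
```python
from h import *
q=tool(-np.pi/2)
robot.move_ptp([.52,-.05,.32],q); print(read_state()["clock"])
robot.move_ptp([.58,.14,.26],q); shot("plat"); print(read_state()["clock"])
robot.move_ptp([.50,-.33,.26],q); shot("unit"); print(read_state()["clock"])
a=cv2.imread("pics/plat.png");cv2.imwrite("pics/platv.png",cv2.resize(a,(800,600)))
a=cv2.imread("pics/unit.png");cv2.imwrite("pics/unitv.png",cv2.resize(a,(800,600)))
```

```text
2.4833
3.375
5.1667
```

View pics/platv.png

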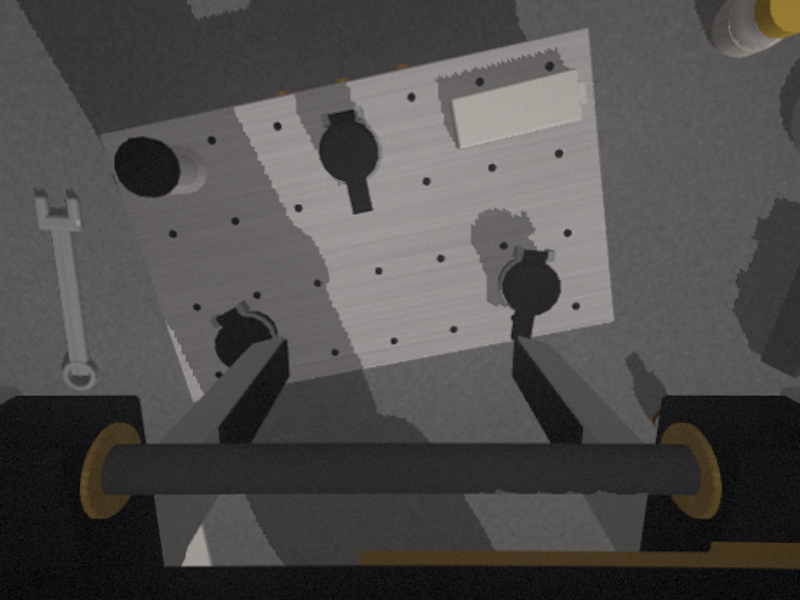

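View pics/unitv.png

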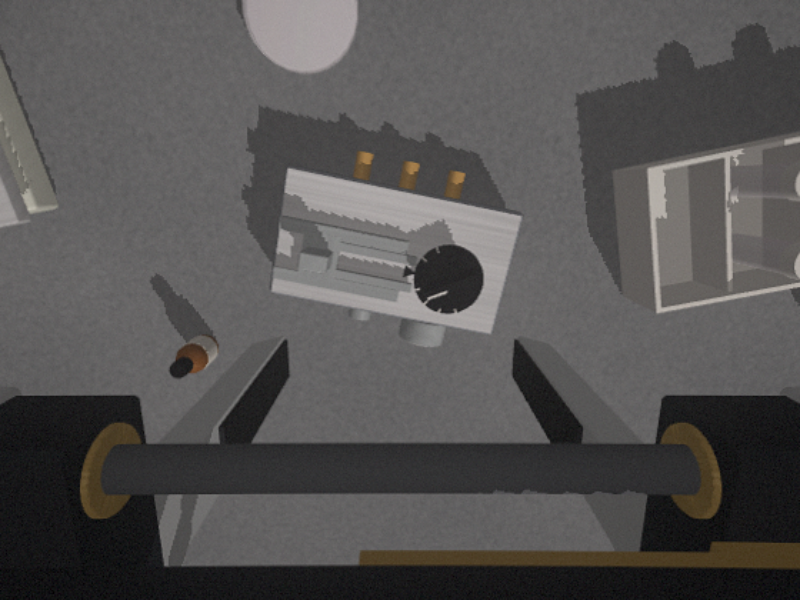

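Wrist picture over the platform (800-px scale): caps a (243,342), b (531,285) and c (349,150); the tabs point down at (522,330) and (362,200). Over the unit: knob (448,279), white pointer line about (437,295), triangle (408,272), lock tab (316,260). I'll zoom in on the unit.

Run:
```python
import cv2
a=cv2.imread("pics/unit.png")[115:235,185:370]
cv2.imwrite("pics/u2.png",cv2.convertScaleAbs(cv2.resize(a,None,fx=4,fy=4,interpolation=cv2.INTER_CUBIC),alpha=1.5,beta=10))
```

```text
(no output)
```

View pics/u2.png

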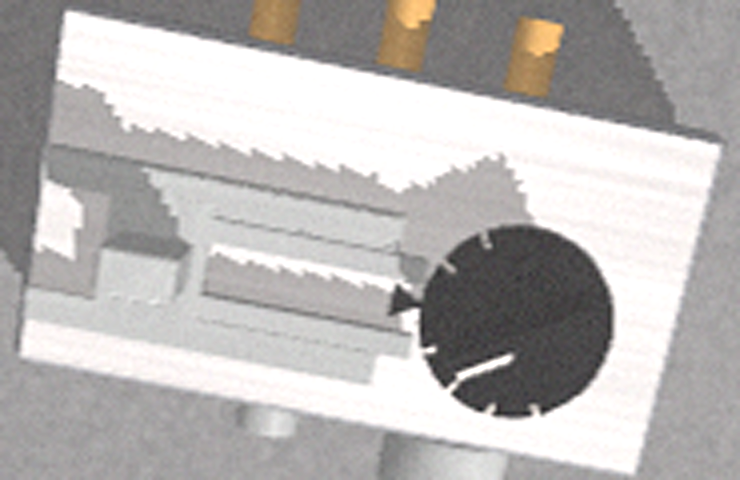

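The zoom shows the knob disc at (516,320) with r=97, and the pointer line from (513,356) to its outer end at (455,380). The triangle is at (402,300) and the lock tab's top face is centred at about (139,276). The unit corners are (66,12), (720,145), (636,472) and (20,357).

Run:
```python
from h import *
c=load("unit");f=lambda u,v,z:at(c,(u/4+185-.375,v/4+115-.375),z)
C=[f(66,12,.05),f(720,145,.05),f(636,472,.05),f(20,357,.05)]
L=lambda i,j:np.linalg.norm(C[i]-C[j])
print("sizes",L(0,1),L(3,2),L(1,2),L(0,3))
d=C[1]-C[0]+C[2]-C[3];print("home dir",np.degrees(np.arctan2(d[1],d[0])))
k=f(516,320,.057);print("knob",k,"r",np.linalg.norm(f(613,320,.057)-f(419,320,.057))/2)
o,i=f(455,380,.087),f(513,356,.087);t=o-i
print("line",i,o,"dir",np.degrees(np.arctan2(t[1],t[0])),"mid",np.degrees(np.arctan2(*(o-k)[1::-1])),"off",np.linalg.norm((o-k)[:2]),np.linalg.norm((i-k)[:2]))
t=f(402,300,.05);print("tri",np.degrees(np.arctan2(*(t-k)[1::-1])))
l=f(139,276,.092);print("lock",l,"dir to knob",np.degrees(np.arctan2(*(k-l)[1::-1])),np.linalg.norm((k-l)[:2]))
print([f(*p,.092)[:2].round(4) for p in((108,248),(182,262),(178,308),(97,297))])
# platform: dark cap blobs
im=cv2.imread("pics/plat.png");c=load("plat")
g=lambda u,v,z:at(c,(u*.7,v*.7),z)
P=[g(103,133,.075),g(588,30,.075),g(613,321,.075)];print("plat",np.linalg.norm(P[0]-P[1]),np.linalg.norm(P[1]-P[2]),P)
d=P[1]-P[0];print("plat -y dir",np.degrees(np.arctan2(d[1],d[0])))
for n,p in(("a",(243,342)),("b",(531,287)),("c",(349,151))):print(n,g(*p,.111))
for n,p in(("tabb",(522,335)),("tabc",(363,212))):print(n,g(*p,.101))
```

```text
sizes 0.19399127721035123 0.1945454032502824 0.1031854776050803 0.10383377588044204
home dir -101.02104239153383
knob [ 0.49454953 -0.36887843  0.057     ] r 0.029035549606360518
line [ 0.49054045 -0.36511906  0.087     ] [ 0.48364481 -0.34913278  0.087     ] dir 113.33283778617844 mid 118.91010479521444 off 0.022556679253579286 0.005495960845138996
tri 82.11691138306988
lock [ 0.51369791 -0.26334548  0.092     ] dir to knob -100.28411925940982 0.10725606375630557
[array([ 0.5213, -0.2554]), array([ 0.5175, -0.2751]), array([ 0.505 , -0.2735]), array([ 0.5079, -0.2517])]
plat 0.3552262373301165 0.2161941670966906 [array([0.68619996, 0.35638724, 0.075     ]), array([0.75364245, 0.00762201, 0.075     ]), array([ 0.54158487, -0.03446716,  0.075     ])]
plat -y dir -79.05551169548535
a [0.53676717 0.2554796  0.111     ]
b [0.57829905 0.04458709 0.111     ]
c [0.67183303 0.17291884 0.111     ]
tabb [0.53848713 0.04591757 0.101     ]
tabc [0.63107869 0.16524254 0.101     ]
```

Run:
```python
from h import *
D=np.radians;k=[.4933,-.3695]
claw.command_gripper(.45,20)
for y in(-90,-155,-191):print(y,robot.solve_ik([*k,.10],tool(D(y))).round(2))
robot.move_ptp([*k,.13],tool(D(-155)))
print(robot.move_straight([*k,.072],speed=.06,stop_force=12),read_state()["tcp_pos"])
claw.command_gripper(0,25);s=read_state();print("w",s["grip_width"]*94,s["gripper_force"],s["ft_force"].round(1))
for y in(-164,-173,-182,-191):
    robot.move_ptp([*k,.072],tool(D(y)));s=read_state();print(s["ft_force"].round(1),s["moment"].round(2),s["tcp_pos"].round(4),s["clock"])
```

```text
-90 [ 0.78  0.47 -0.32  1.82  0.19  0.88 -1.19]
-155 [ 0.65  0.46 -0.15  1.83  0.09  0.86 -2.24]
-191 [-0.06  0.59  0.83  1.87 -0.55  0.92 -2.31]
False [ 0.49354055 -0.36965714  0.07238707]
w 10.115244178632192 24.926313757896423 [-6.1 -2.5  3.5]
[-5.8 -2.3  3.5] [-0.55  1.35 -0.07] [ 0.4924 -0.3702  0.0721] 9.1
[-5.9 -3.4  4.5] [-0.46  1.42 -0.06] [ 0.4923 -0.3701  0.0721] 9.3667
[-7.  -1.8  4.2] [-0.45  1.59 -0.08] [ 0.4922 -0.3702  0.0721] 9.6333
[-6.1 -4.8 -0.6] [-1.06  1.46 -0.06] [ 0.4921 -0.3701  0.0717] 10.0917
```

Run:
```python
from h import *
D=np.radians
claw.command_gripper(.45)
s=read_state();p=s["tcp_pos"];print("free",s["ft_force"].round(1),p.round(4))
robot.move_straight([p[0],p[1],.14],speed=.12)
robot.move_ptp([.52,-.24,.20],tool(D(-191)))
im,c=shot("unit3");print(proj(c,[.4933,-.3695,.087]),proj(c,[.5137,-.2633,.092]),read_state()["clock"])
cv2.imwrite("pics/u3.png",cv2.convertScaleAbs(cv2.resize(im,(800,600),interpolation=cv2.INTER_CUBIC),alpha=1.5))
```

```text
free [ 0.6 -0.2 -0.5] [ 0.4933 -0.3695  0.072 ]
[281.60710926  50.51041998] [281.85124626 183.16596229] 12.5417
```

View pics/u3.png

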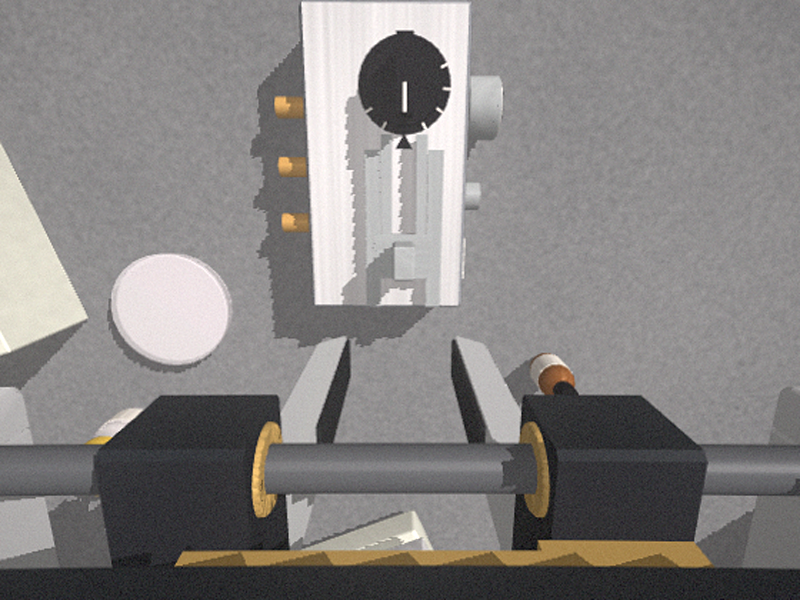

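The pointer line (404,83 to 112) is now in line with the triangle (404,142). The lock tab at (404,262) matches its prediction of (403,262). Next I slide the lock.

Run:
```python
from h import *
D=np.radians;u=np.array([np.cos(D(-101)),np.sin(D(-101)),0]);l=np.array([.5137,-.2633,.078])
robot.move_ptp(l+[0,0,.045],tool(D(-191)))
print(robot.move_straight(l,speed=.08,stop_force=12),read_state()["tcp_pos"])
claw.command_gripper(0,25);s=read_state();print("w",s["grip_width"]*94,s["ft_force"].round(1))
print(robot.move_straight(l+.060*u,speed=.04,stop_force=15));s=read_state();print((s["tcp_pos"]-l)@u,s["ft_force"].round(1),s["grip_width"]*94)
robot.dwell(.3);claw.command_gripper(.45);p=l+.055*u;p[2]=.15
robot.move_straight(p,speed=.15)
robot.move_ptp([.52,-.24,.20],tool(D(-191)))
im,c=shot("unit4");print(read_state()["clock"])
cv2.imwrite("pics/u4.png",cv2.convertScaleAbs(cv2.resize(im[0:220,180:360],None,fx=2.7,fy=2.7,interpolation=cv2.INTER_CUBIC),alpha=1.5))
```

```text
False [ 0.51370695 -0.26351561  0.07804396]
w 13.791714431282877 [-3.2  1.9  6.4]
True
0.050996099517008474 [-0.7  6.3  8.8] 13.778313247850098
17.475
```

View pics/u4.png

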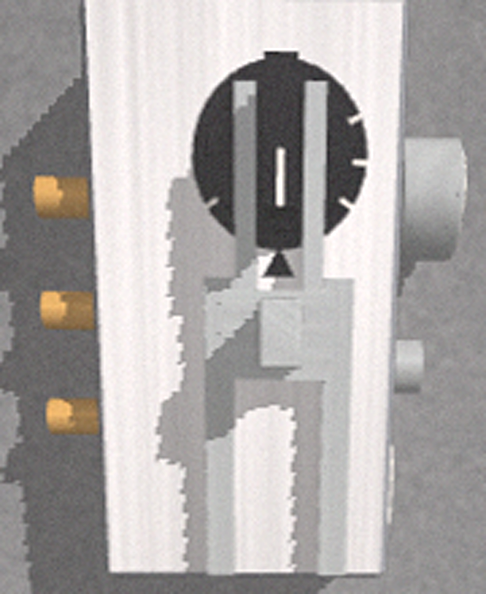

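The prongs now stand either side of the bar, with the pointer still at the triangle (280,148 to 205) and the tab's top at about (281,333). I'll measure the travel.

Run:
```python
from h import *
c3,c4=load("unit3"),load("unit4")
for v in(325,333,341):
  print(at(c4,(180+281/2.7,v/2.7),.092)-at(c3,(404*.7,262*.7),.092))
a,b=cv2.imread("pics/unit3.png"),cv2.imread("pics/unit4.png")
t=a[172:196,274:293]
r=cv2.matchTemplate(b[100:160,262:305],t,cv2.TM_CCOEFF_NORMED);_,m,_,l=cv2.minMaxLoc(r);print(m,l)
d=at(c4,(262+l[0]+9,100+l[1]+12),.092)-at(c3,(283,184),.092);print(d,np.linalg.norm(d))
```

```text
[-1.05334267e-02 -5.09718558e-02 -5.55111512e-17]
[-1.00862668e-02 -4.86096952e-02 -5.55111512e-17]
[-9.63700401e-03 -4.62364809e-02 -5.55111512e-17]
0.8869447112083435 (13, 10)
[-1.01544210e-02 -5.02471827e-02 -5.55111512e-17] 0.05126296555913245
```

Run:
```python
from h import *
D=np.radians;u=np.array([np.cos(D(-101)),np.sin(D(-101)),0]);l=np.array([.5137,-.2633,.078]);q=tool(D(-191))
claw.command_gripper(0,25)
b=l+u*(.051-.029)
robot.move_ptp(b+[0,0,.05],q);print(robot.move_straight(b,speed=.1,stop_force=12))
print(robot.move_straight(b+.03*u,speed=.025,stop_force=20));s=read_state();e=(s["tcp_pos"]-l)@u;print("tip pos",e,"force",s["ft_force"].round(1))
robot.dwell(.3);e=(read_state()["tcp_pos"]-l)@u;print("tip pos",e)
robot.move_straight(b,speed=.1)
robot.move_straight(b+[0,0,.12],speed=.2);robot.move_ptp([.52,-.24,.20],q)
im,c=shot("unit5");print(read_state()["clock"])
a=cv2.imread("pics/unit3.png");t=a[172:196,274:293]
r=cv2.matchTemplate(im[100:160,262:305],t,cv2.TM_CCOEFF_NORMED);_,m,_,p=cv2.minMaxLoc(r)
d=at(c,(262+p[0]+9,100+p[1]+12),.092)-at(load("unit3"),(283,184),.092);print(m,p,np.linalg.norm(d))
b=cv2.imread("pics/unit4.png");print(cv2.phaseCorrelate(cv2.cvtColor(b[110:142,262:305],6).astype(np.float32),cv2.cvtColor(im[110:142,262:305],6).astype(np.float32)))
```

```text
False
True
tip pos 0.029040333733812533 force [1.6 4.2 3.4]
tip pos 0.029032348895754834
21.5417
0.9098823666572571 (12, 11) 0.049668991161789966
((0.20247269513615507, -0.8717143608061946), 1.1382358564270867)
```

Run:
```python
from h import *
D=np.radians;u=np.array([np.cos(D(-101)),np.sin(D(-101)),0]);l=np.array([.5137,-.2633,.078]);q=tool(D(-191))
b=l+u*.026
robot.move_ptp(b+[0,0,.03],q);robot.move_straight(b,speed=.1)
for e in(.029,.031,.033,.035,.037):
    r=robot.move_straight(l+e*u,speed=.02,stop_force=30);s=read_state();print(e,r,round((s["tcp_pos"]-l)@u,4),round(s["ft_force"]@u,1),s["clock"])
    if r or s["ft_force"]@u<-22:break
```

```text
0.029 False 0.029 -1.4 22.7917
0.031 False 0.0292 -11.3 23.0417
0.033 False 0.0294 -20.6 23.2917
0.035 False 0.0297 -30.1 23.5417
```

The lock is hard against its stop: 30 N for under 1 mm. Now I tap the caps.

Run:
```python
from h import *
D=np.radians;q=tool(D(-79))
P=dict(b=(.5783,.0446),c=(.6718,.1729),a=(.5368,.2555))
p=read_state()["tcp_pos"];robot.move_straight([p[0],p[1]+.02,.18],speed=.25)
for n,(x,y) in P.items():
    robot.move_ptp([x,y,.145],q)
    robot.move_straight([x,y,.126],speed=.15)
    r=robot.move_straight([x,y,.104],speed=.03,stop_force=10);s=read_state();z=s["tcp_pos"][2]
    print(n,r,z.round(4),s["ft_force"].round(1),s["clock"])
    robot.move_straight([x,y,.15],speed=.2)
    if z<.1165:print("loose",n);break
robot.move_ptp([x-.09,y-.02,.21],q);shot("tab");print(read_state()["clock"])
im=cv2.imread("pics/tab.png");cv2.imwrite("pics/tabv.png",cv2.convertScaleAbs(cv2.resize(im,(800,600)),alpha=2,beta=20))
```

```text
b True 0.1188 [-4.7 -0.5 15.8] 26.0417
c True 0.1142 [-3.6 -0.9  8.8] 27.8083
loose c
28.7083
```

View pics/tabv.png

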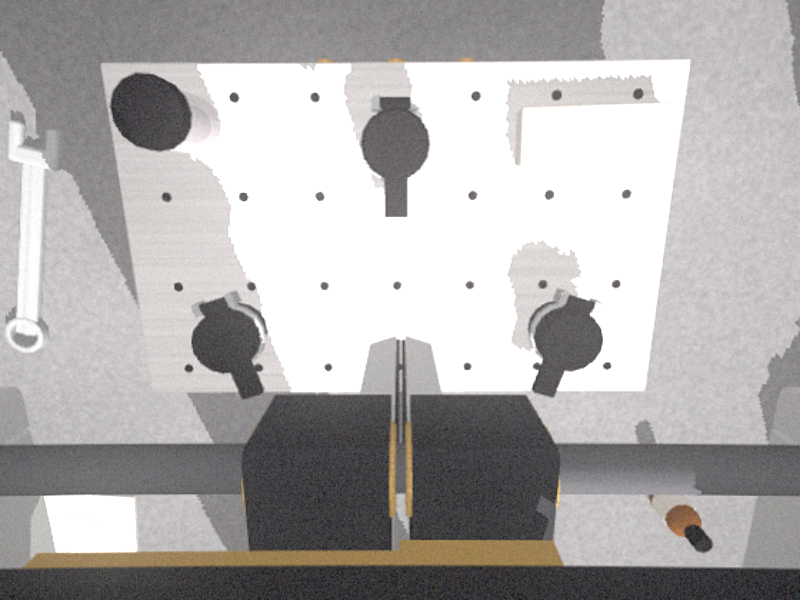

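Bolt c dropped: the tip stopped at 106 mm. Its cap is centred at (395,144), and its tab points straight down to its end at (397,216), width 386–407.

Run:
```python
from h import *
c=load("tab");g=lambda u,v,z:at(c,(u*.7,v*.7),z)
C=g(395.5,144,.106);E=g(397,216,.096);d=(E-C)[:2];print(C,E,np.linalg.norm(d),np.degrees(np.arctan2(d[1],d[0])),"w",np.linalg.norm(g(386,205,.096)-g(407,205,.096)),"diam",np.linalg.norm(g(362,144,.106)-g(429,144,.106)))
print(g(103,65,.075),g(690,60,.075))
# trajectory feasibility
a=np.radians(191);o=np.array([np.cos(a),np.sin(a),0]);z=np.array([0,0,1.])
T=C.copy();T[2]=.106
H=T-.024*o-.014*z; print("grip shut",H+.06*o)
import itertools
for k in(0,.3,.5,.7):
  for sg in(1,-1):
    out=[]
    for q in np.radians([0,20,40,60,68]):
        Y=np.array([-o[1],o[0],0])*sg
        M=R.from_rotvec(tool(np.arctan2(Y[1],Y[0])))
        hy=np.cross(o,z) # rotate o toward z about hy
        A=R.from_rotvec(hy*k*q)*M
        s=robot.solve_ik(H+.062*(o*np.cos(q)+z*np.sin(q)),A.as_rotvec());out.append(None if s is None else s.round(1).tolist())
    print(k,sg,out[0],out[-1],[x is not None for x in out])
```

```text
[0.67179083 0.17349356 0.106     ] [0.63131079 0.16490192 0.096     ] 0.041381756173710635 -168.01714672569008 w 0.01290212821312306 diam 0.038437722066197985
[0.68419315 0.35744628 0.075     ] [0.75488341 0.00786311 0.075     ]
grip shut [0.63645225 0.16662444 0.092     ]
0 1 [-0.6, 0.5, 0.3, 1.8, -0.2, 0.9, -1.5] [-0.6, 0.5, 0.4, 1.6, -0.2, 1.0, -1.5] [True, True, True, True, True]
0 -1 [0.3, 0.7, -1.0, 1.7, 0.7, 1.1, 0.9] [-0.1, 0.5, -0.4, 1.6, 0.2, 1.0, 1.3] [True, True, True, True, True]
0.3 1 [-0.6, 0.5, 0.3, 1.8, -0.2, 0.9, -1.5] [-0.5, 0.8, 0.4, 1.3, -0.3, 1.5, -1.5] [True, True, True, True, True]
0.3 -1 [0.3, 0.7, -1.0, 1.7, 0.7, 1.1, 0.9] [-0.1, 0.8, -0.4, 1.3, 0.2, 1.5, 1.3] [True, True, True, True, True]
0.5 1 [-0.6, 0.5, 0.3, 1.8, -0.2, 0.9, -1.5] [-0.5, 0.9, 0.4, 1.1, -0.3, 1.8, -1.5] [True, True, True, True, True]
0.5 -1 [0.3, 0.7, -1.0, 1.7, 0.7, 1.1, 0.9] [-0.1, 0.9, -0.4, 1.0, 0.2, 1.8, 1.3] [True, True, True, True, True]
0.7 1 [-0.6, 0.5, 0.3, 1.8, -0.2, 0.9, -1.5] None [True, True, True, True, False]
0.7 -1 [0.3, 0.7, -1.0, 1.7, 0.7, 1.1, 0.9] None [True, True, True, True, False]
```

```bash
cat > arc.py <<'E'
from h import *
a=np.radians(191.3);o=np.array([np.cos(a),np.sin(a),0]);z=np.array([0,0,1.])
H=np.array([.6718,.1732,.106])-.024*o-.014*z
M=R.from_rotvec(tool(np.arctan2(o[0],-o[1])));hy=np.cross(o,z)
def pose(q,r=.062,k=.4,up=.001):
    A=R.from_rotvec(hy*k*q)*M
    return H+r*(o*np.cos(q)+z*np.sin(q))-up*A.as_matrix()[:,2],A.as_rotvec()
E
python3 - <<'E'
from arc import *
claw.command_gripper(.4,4)
p,A=pose(0);robot.move_ptp(p+.05*z,A);s=read_state();f0=s["ft_force"];print(f0.round(1))
print(robot.move_straight(p,A,speed=.08,stop_force=6),read_state()["tcp_pos"]-p)
claw.command_gripper(0,4);s=read_state();print("w",s["grip_width"]*94,s["gripper_force"],(s["ft_force"]-f0).round(1))
for d in range(6,31,6):
    robot.move_straight(*pose(np.radians(d)),speed=.03);s=read_state();f=s["ft_force"]-f0
    print(d,f.round(1),(s["grip_width"]*94).round(1),s["clock"])
    if f[2]<-4.5:print("high pull");break
shot("arc1")
im=cv2.imread("pics/arc1.png");cv2.imwrite("pics/arc1v.png",cv2.convertScaleAbs(cv2.resize(im,(800,600)),alpha=2,beta=20))
E
```

```text
[-0.4 -0.4  0.4]
False [ 2.05958810e-04 -7.51462217e-05  1.39019091e-04]
w 13.980713977987897 3.997066654264927 [-0.2  2.6  1.3]Traceback (most recent call last):
  File "<stdin>", line 8, in <module>
AttributeError: 'float' object has no attribute 'round'
```

Run:
```python
from arc import *
f0=np.array([-.4,-.4,.4])
s=read_state();print((s["ft_force"]-f0).round(1))
for d in range(12,73,6):
    robot.move_straight(*pose(np.radians(d)),speed=.035);s=read_state();f=s["ft_force"]-f0
    print(d,f.round(1),round(s["grip_width"]*94,1),s["clock"])
    if np.linalg.norm(f)>6:print("high");break
robot.dwell(.3);shot("arc1");shot("arc1s","side");print(read_state()["ft_force"]-f0)
a=cv2.resize(cv2.imread("pics/arc1.png"),None,fx=.78,fy=1.2);b=cv2.resize(cv2.imread("pics/arc1s.png")[120:260,220:360],(360,504))
cv2.imwrite("pics/arc1v.png",cv2.convertScaleAbs(np.hstack([a,b]),alpha=1.7,beta=20)) if a.shape[0]==b.shape[0] else print(a.shape,b.shape)
```

```text
[-1.3  4.1 -1. ]
12 [-0.9  4.2 -1.3] 13.9 31.85
18 [-1.2  5.1 -1. ] 13.9 32.1833
24 [-1.7  4.9 -1.3] 14.1 32.5167
30 [-2.4  5.2 -0.5] 13.9 32.85
36 [-2.4  4.7 -0.8] 14.2 33.1833
42 [-3.   5.  -0.8] 14.3 33.5167
48 [-2.5  5.1  1.1] 13.8 33.85
54 [-2.2  4.8  0.5] 14.1 34.1833
60 [-2.9  5.5  0.8] 14.0 34.5167
high
[-1.5813116   4.82471774 -1.11585292]
```

View pics/arc1v.png

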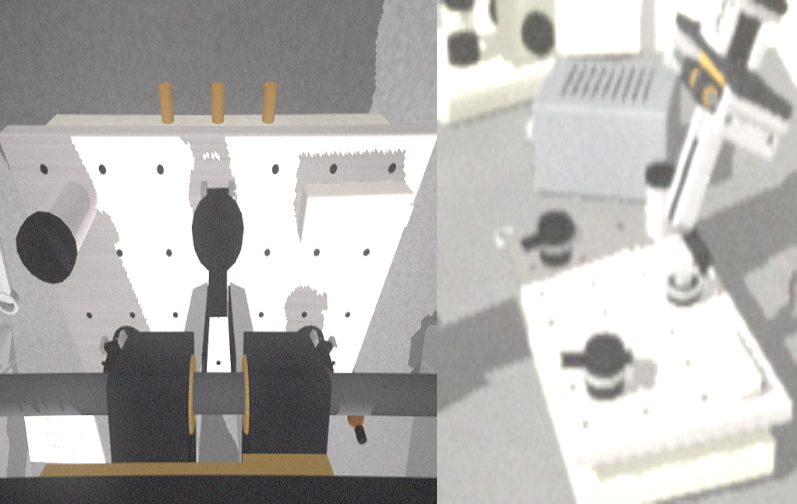

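The wrist half shows the tab pinched between the fingers at (218,290) with cap c swung up. The side half shows cap c open at (697,250) over the bare bolt at (683,285), with caps a and b shut. I'll open a few degrees more, then hand in.

Run:
```python
from arc import *
robot.move_straight(*pose(np.radians(66)),speed=.02);robot.dwell(.5);s=read_state();print(s["ft_force"].round(1),s["grip_width"]*94,s["gripper_force"],s["clock"])
print(order.hand_in())
```

```text
[-3.3  4.7  1.9] 13.545316594359361 4.010871648788452 35.8917
the job is handed in; nothing more can be done
None
```

I turned the knob to the mark and pushed the lock home against its stop. Tapping showed bolt c (rear middle) to be the loose one; its cap is held open at about 66°, and I handed the job in at 36 s, though no verdict came back.

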